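Build up the idler on its stub axle

TASK

Build up the idler on the upright stub axle that has the yellow base: thread on the blue ring first, then the steel bearing, then the brass spacer, and last put the red cap over the end of the axle, each sitting flat on the one before. The green spacer is the wrong part and the axle with the grey base is for another job: leave the green spacer and the other things lying about where they are, and let go of everything at the end.

Things in the scene. Friction and masses are not known exactly. Their poses are not given: they have to be found in the camera images.
- yellow_stand: the target: stub axle on a round yellow base, bolted to the bench (fixed, place varies). Base 76 mm diameter, 10 mm thick; from its centre a plain steel post of 16 mm diameter rises to 54 mm above the bench, then tapers to 8 mm diameter at its tip, 62 mm above the bench. Origin at the centre of the base's underside, on the bench; z up along the post
- grey_stand: the same stub axle with a grey base, same sizes and origin, fixed; not used, an obstacle 62 mm high
- blue_ring: blue painted steel ring, loose, lying flat, origin at the centre of its underside, z up; 58 mm outer diameter, 26 mm bore right through, 14 mm high, 120 to 195 g. Goes on first: seated, its underside is 10 mm above the bench
- bearing: ball bearing: bright steel races with a black seal between them, loose, lying flat, origin at the centre of its underside, z up; 52 mm outer diameter, 26 mm bore right through, 12 mm high, 100 to 170 g. Goes on second: seated, its underside is 24 mm above the bench
- brass_spacer: plain brass ring, loose, lying flat, origin at the centre of its underside, z up; 42 mm outer diameter, 26 mm bore right through, 14 mm high, 80 to 130 g. Goes on third: seated, its underside is 36 mm above the bench
- red_cap: round red plastic cap, closed on top and hollow below, standing mouth down, loose, origin at the centre of its underside (the mouth), z up; 46 mm outer diameter, slightly smaller at the top edge, 22 mm high; recess in the underside 26 mm diameter, 15 mm deep. Goes on last: seated, its mouth is 50 mm above the bench and rests on the brass spacer, with the axle's tip inside the recess
- green_spacer: bystander: green plastic ring of the same size as the brass spacer (42 mm outer, 26 mm bore, 14 mm high), origin at the centre of its underside; loose, to be left alone
- keyless_chuck: bystander: silvery drill chuck standing upright with a blue and a red band, 43 mm diameter, 50 mm high, origin at the centre of its underside; loose, to be left alone
- brass_fitting: bystander: small brass hose fitting lying down, hexagon and ribbed tail, 23 x 50 x 31 mm (long side along its y), origin at the centre of its underside; loose, to be left alone
- lapping_stick: bystander: wooden stick with a black rubber cup, lying on the bench at the left (a similar one lies on the dark flat case), 29 x 105 x 29 mm (long side along its y), origin at the centre of its underside; loose, to be left alone

How it is judged:
By the outcome, as a careful person would: the job done as asked, in the order asked, and still so for the second after the job is handed in, with the robot touching nothing.
It also fails if it takes over 96 s, if anything falls off the work surface, if the arm or the gripper's body presses on something with over 40 N, if the wrist force passes 120 N, or if a joint passes its speed limit or range.

ROBOT

A 7-joint arm with a two-finger parallel gripper is mounted at the origin on a cart in front of the work surface, level with it; the furniture and walls round the work are solid. World frame = base frame: x ahead of the robot, y to its left, z up, the work surface at z = 0. Lengths are in m, angles in rad, forces in N, time in s.
With the tool pointing down it reaches from about 0.35 to 0.9 m from the base axis. Payload 7.2 kg.
Tool frame: the origin (TCP) lies at the very end of the fingers, on their centre line; the grasp point (between the pads) lies manip.hold_point_z behind it (manip.hold_point_z is the distance from the TCP to the grasp point, in m); z points along the fingers, y is the line along which they close (so a half turn about z gives the same grasp; the last joint's range is limited). The gripper opens to 88 mm and grips with 3 to 60 N. Pads are 20 mm wide; open, the fingers measure 115 mm over their backs; the gripper's body (75 mm by 178 mm) begins 61 mm behind the grasp point.
Start: joints at [1.108, 0.411, -0.013, 1.596, 0.006, 1.134, -0.082], TCP at [0.24, -0.577, 0.223] pointing down, gripper open.
Joint ranges: [-2.95, 2.95], [-0.29, 1.99], [-1.47, 1.44], [0.14, 2.54], [-1.03, 4.17], [0.13, 1.85], [-2.86, 2.86]. Speed limits (rad/s): [2.39, 2.39, 3.01, 3.01, 3.14, 3.14, 3.14].

INTERFACE

Orientations are given as a 3x3 rotation matrix whose columns are the frame's x, y, z axes.
In Python, from bench import manip gives the robot as it stands. The module is installed in compiled form; this text tells all that it offers.
- The arm moves only by the tool send_rows, never from a script. Its argument "increments" is a list of rows, each a list of 7 numbers: the turn, a rotation vector about the tool's x, y, z in rad, then the shift along the tool's x, y, z in cm, then the opening, from -1 (shut) to 1 (fully open), so that 0 is half open. In form: [[wx, wy, wz, dx, dy, dz, fingers], ...]. A call has exactly 5 rows; each row shifts and turns the commanded pose from where the row before left it, along the tool's axes as they then stand; what a row does not reach is not made up. A row lasts 1/12 s, in which the tool goes at most 41.7 mm and 7.16 degrees, less where a joint would pass 70% of its speed; a pose out of reach is approached as far as the arm can. A call with a gripper value outside its range is refused whole. The fingers move at their own pace and stop on an object; "force" is the grip in N (left out, the last holds). Time passes only in rows, so rows that do not move let the fingers close, or fill a call up. It gives the time, the measured TCP pose, the force, the opening and the grip force at its end, in the units of the state.
- manip.get_obs(): the state, without advancing time (a new reading comes with each control period).
- manip.grab_frame(name): name is "side" or "top"; returns the picture (384x512x3 uint8, red, green, blue); there is no depth.
- manip.camera_model(name): a dict with "intrinsics" (3x3 intrinsics, pixels), "pose" (4x4, takes a point from camera to world coordinates). Camera axes: x right, y down, z forward; pixel columns grow to the right and rows downward; lengths in m; the calibration is good to about 2 mm. A picture is of the moment at which its call begins. camera_model takes no time and is no camera call.
- manip.close_job(): hands the job in; it is judged then, once.
The state is a dict: "clock": time; "joint_pos": joint angles; "joint_velocities": joint speeds; "tau": joint torques, N m; "ee_pos": TCP position; "orientation": TCP orientation; "contact_force": force on the tool from outside, world axes, zero at the start; "wrist_torque": the same for the moment, N m; "gripper_width": finger opening in m; "grasp_force": force on a finger pad.
Only numpy, scipy, OpenCV 4.12 (cv2) and the standard library are available. Lean on these libraries where they do the work, as an engineer would, in place of code of your own. Each camera call takes 0.05 s, during which the arm holds its last target. There are 200 camera calls.

## Working session

There is one attempt and no reset: what is moved stays moved. The work goes in short steps, Python scripts to look and compute and a tool call to move; the robot and the scene stay as the last step left them, time stands still between calls to the robot, and variables do not carry over. Pictures are saved under pics/ and viewed, at most 14 in all, crops included, and the job is handed in when it is done.

Besides the shell and the picture viewer there is one more tool, called after "Call:" in YAML: its name, and indented under it one key for each argument. send_rows: Moves the arm, as the interface text tells. Its arguments: {"type":"object","properties":{"increments":{"type":"array","items":{"type":"array","items":{"type":"number"}}},"force":{"type":"number"}},"required":["increments"]}

```bash
mkdir -p pics
cat > h.py <<'E'
import numpy as np, cv2
from bench import manip
def grab(n,f):
    im=manip.grab_frame(n); cv2.imwrite('pics/'+f,im[:,:,::-1]); return im
def ray(n,u,v,z):
    c=manip.camera_model(n);K=np.array(c['intrinsics']);T=np.array(c['pose'])
    d=T[:3,:3]@np.linalg.inv(K)@[u,v,1];o=T[:3,3]
    return o+d*(z-o[2])/d[2]
def proj(n,p):
    c=manip.camera_model(n);K=np.array(c['intrinsics']);T=np.array(c['pose'])
    q=K@(T[:3,:3].T@(np.array(p)-T[:3,3]));return q[:2]/q[2]
E
python3 - <<'E'
from h import *
np.set_printoptions(precision=4,suppress=True)
for n in('side','top'):
    grab(n,n+'0.png');print(manip.camera_model(n))
print(manip.get_obs(),manip.hold_point_z)
E
```

```text
{'intrinsics': array([[370.6033,   0.    , 253.1247],
       [  0.    , 370.6033, 189.9738],
       [  0.    ,   0.    ,   1.    ]]), 'pose': array([[-0.9997,  0.0101,  0.0226,  0.4637],
       [-0.0105,  0.6546, -0.7559,  0.7179],
       [-0.0224, -0.7559, -0.6543,  0.6097],
       [ 0.    ,  0.    ,  0.    ,  1.    ]])}
{'intrinsics': array([[346.8026,   0.    , 250.6001],
       [  0.    , 346.8026, 193.3857],
       [  0.    ,   0.    ,   1.    ]]), 'pose': array([[-0.0212, -0.9964,  0.0821,  0.4185],
       [-0.9998,  0.0215,  0.0024,  0.0824],
       [-0.0042, -0.0821, -0.9966,  0.8947],
       [ 0.    ,  0.    ,  0.    ,  1.    ]])}
{'clock': 0.1, 'joint_pos': array([ 1.1078,  0.4118, -0.0127,  1.597 ,  0.0056,  1.1343, -0.0822]), 'joint_velocities': array([ 0.001 , -0.0017,  0.0007, -0.0027, -0.0015, -0.0003,  0.0001]), 'tau': array([  0.0037, -58.9098,   0.6446, -29.1709,  -0.0537,   0.0145,
         0.0001]), 'ee_pos': array([ 0.2402, -0.5765,  0.2219]), 'orientation': array([[ 0.9231,  0.3846, -0.0007],
       [ 0.3846, -0.9231,  0.0013],
       [-0.0001, -0.0015, -1.    ]]), 'contact_force': array([ 0.1254, -0.0532,  0.4523]), 'wrist_torque': array([-0.0192, -0.001 , -0.0334]), 'grasp_force': 0.0, 'gripper_width': 0.08799842289508224} 0.0187
```

View pics/top0.png

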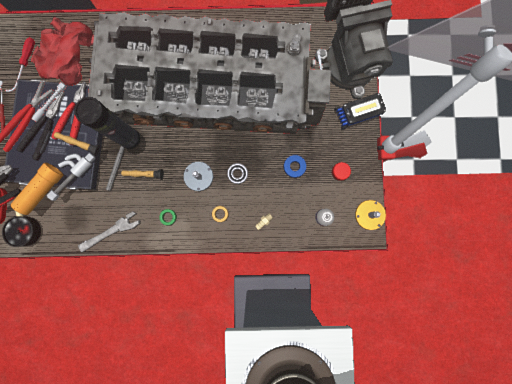

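View pics/side0.png

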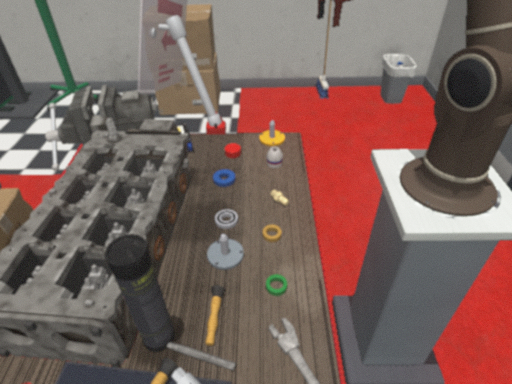

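The top view shows the yellow stand at (371,215), cap (342,171), blue ring (295,166), bearing (237,173), brass (220,214), green (168,217), grey stand (198,176), chuck (325,217) and fitting (264,222). The side view agrees with this.

```bash
cat >> h.py <<'E'
def blob(n,im,lo,hi,box):
    """centre of min-enclosing shape of the biggest HSV blob in box (u0,v0,u1,v1)"""
    u0,v0,u1,v1=box
    h=cv2.cvtColor(im[v0:v1,u0:u1],cv2.COLOR_RGB2HSV)
    m=cv2.inRange(h,np.array(lo),np.array(hi))
    cs,_=cv2.findContours(m,cv2.RETR_EXTERNAL,cv2.CHAIN_APPROX_NONE)
    c=max(cs,key=cv2.contourArea); p=cv2.convexHull(c)
    (x,y),ax,a=cv2.fitEllipse(p) if len(p)>5 else cv2.minAreaRect(p)
    return x+u0,y+v0,ax
E
python3 - <<'E'
from h import *
np.set_printoptions(precision=4,suppress=True)
T=manip.grab_frame('top');S=manip.grab_frame('side')
L={'yellow':((20,120,120),(35,255,255),(345,195,388,235),(250,120,295,150),.01),
'cap':((0,150,80),(8,255,255),(325,155,360,188),(220,140,246,162),.022),
'blue':((105,120,60),(125,255,255),(275,148,315,185),(205,162,242,192),.014),
'brass':((10,110,80),(30,255,255),(205,200,235,228),(255,220,290,245),.014),
'bearing':((0,0,130),(179,60,255),(222,158,253,188),(210,204,242,232),.012),
'grey':((80,10,100),(130,80,255),(180,158,216,194),(200,235,248,272),.01),
'chuck':((0,0,110),(179,70,255),(312,204,340,230),(262,140,290,170),.05),
}
for k,(lo,hi,bt,bs,z) in L.items():
    for n,im,b in(('top',T,bt),('side',S,bs)):
        try:
            x,y,ax=blob(n,im,lo,hi,b);print(k,n,round(x,1),round(y,1),np.round(ax,1),ray(n,x,y,z)[:2])
        except Exception as e: print(k,n,e)
a=cv2.resize(T[140:240,150:395,::-1],None,fx=3.2,fy=3.2,interpolation=cv2.INTER_CUBIC);cv2.imwrite('pics/tz.png',a)
E
```

```text
yellow top 370.3 214.5 [28.6 29.9] [ 0.4309 -0.2187]
yellow side 271.8 137.6 [14.6 24.7] [ 0.4317 -0.21  ]
cap top 341.0 170.9 [17.5 18.6] [ 0.5427 -0.1459]
cap side 232.4 149.9 [14.8 16.3] [ 0.5434 -0.1318]
blue top 294.6 165.9 [21.9 22.1] [ 0.5592 -0.0298]
blue side 223.7 177.3 [16.2 21.6] [ 0.5604 -0.0212]
brass top 219.7 213.6 [15.9 16.3] [0.4413 0.164 ]
brass side 271.6 232.6 [17.4 19.4] [0.4426 0.1713]
bearing top 237.0 173.0 [19.9 19.9] [0.5445 0.1183]
bearing side 226.0 217.5 [17.4 23. ] [0.5451 0.1221]
grey top 198.0 175.7 [29.  29.2] [0.54  0.219]
grey side 224.8 253.6 [29.3 35.4] [0.5409 0.2251]
chuck top 325.5 216.5 [25. 27.] [ 0.4279 -0.0962]
chuck side 271.8 157.5 [25.  49.3] [ 0.4364 -0.0552]
```

View pics/tz.png

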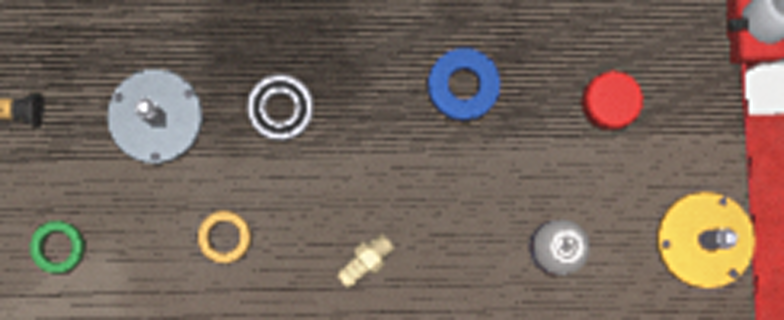

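Call:
send_rows:
  increments:
    - [0,0,0.1,0,0,0,0.9]
    - [0,0,0.1,0,0,0,0.9]
    - [0,0,0.1,0,0,0,0.9]
    - [0,0,0.095,0,0,0,0.9]
    - [0,0,0,0,-2,0,0.9]
  force: 30

```text
clock: 0.62
ee_pos: [0.2396, -0.5591, 0.2221]
orientation: [[1.0, -0.008, -0.001], [-0.008, -1.0, -0.001], [-0.001, 0.001, -1.0]]
contact_force: [-0.4, 0.9, 0.4]
gripper_width: 0.0833
grasp_force: 0.0
```

Call:
send_rows:
  increments:
    - [0,0,0,1.8,-3,0,0.9]
    - [0,0,0,1.8,-3,0,0.9]
    - [0,0,0,1.8,-3,0,0.9]
    - [0,0,0,1.8,-3,0,0.9]
    - [0,0,0,1.8,-3,0,0.9]

```text
clock: 1.03
ee_pos: [0.3309, -0.4054, 0.2226]
orientation: [[1.0, -0.0, -0.0], [-0.0, -1.0, -0.0], [-0.0, 0.0, -1.0]]
contact_force: [0.4, 0.4, 0.2]
gripper_width: 0.0834
grasp_force: 0.0
```

Call:
send_rows:
  increments:
    - [0,0,0,1.5,-2.5,0,0.9]
    - [0,0,0,1.5,-2.5,0,0.9]
    - [0,0,0,1.5,-2.5,0,0.9]
    - [0,0,0,1.5,-2.5,0,0.9]
    - [0,0,0,1.5,-2.5,0,0.9]

```text
clock: 1.45
ee_pos: [0.4059, -0.2806, 0.2227]
orientation: [[1.0, -0.0, 0.0], [-0.0, -1.0, -0.0], [0.0, 0.0, -1.0]]
contact_force: [0.1, 0.3, -0.7]
gripper_width: 0.083
grasp_force: 0.0
```

Call:
send_rows:
  increments:
    - [0,0,0,1.5,-2.5,0,0.9]
    - [0,0,0,1.5,-2.5,0,0.9]
    - [0,0,0,1.5,-2.5,0,0.9]
    - [0,0,0,1.5,-2.5,0,0.9]
    - [0,0,0,1.5,-2.5,0,0.9]

```text
clock: 1.87
ee_pos: [0.4809, -0.1557, 0.2227]
orientation: [[1.0, -0.0, 0.0], [-0.0, -1.0, -0.0], [0.0, 0.0, -1.0]]
contact_force: [0.2, 0.3, -1.1]
gripper_width: 0.0834
grasp_force: 0.0
```

Call:
send_rows:
  increments:
    - [0,0,0,1.6,-2.5,2,0.9]
    - [0,0,0,1.6,-2.5,2,0.9]
    - [0,0,0,1.6,-2.5,2,0.9]
    - [0,0,0,1.6,-2.5,3,0.9]
    - [0,0,0,1.4,-2.5,3,0.9]

```text
clock: 2.28
ee_pos: [0.5596, -0.0311, 0.1025]
orientation: [[1.0, -0.001, 0.002], [-0.001, -1.0, -0.0], [0.002, 0.0, -1.0]]
contact_force: [0.9, -1.3, -0.2]
gripper_width: 0.0833
grasp_force: 0.0
```

Run:
```python
from h import *
print(manip.get_obs()['ee_pos'])
a=grab('side','s1.png'); b=manip.grab_frame('top')
cv2.imwrite('pics/c1.png',cv2.resize(np.hstack([a[90:270,150:330],b[100:280,210:390]])[:,:,::-1],None,fx=2.2,fy=2.2,interpolation=cv2.INTER_CUBIC))
```

```text
[ 0.55964076 -0.03114948  0.10246789]
```

View pics/c1.png

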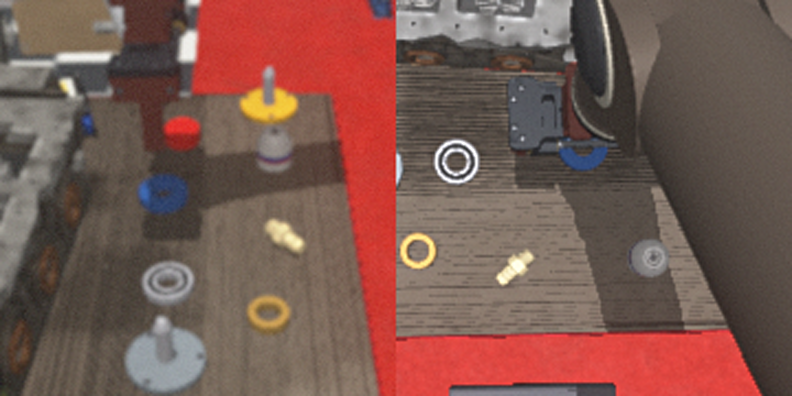

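The gripper hovers over the blue ring at about (162,192) in the left crop, and nothing else has moved. Descending to grip.

Call:
send_rows:
  increments:
    - [0,0,0,0,-0.1,2.5,0.9]
    - [0,0,0,0,0,2.5,0.9]
    - [0,0,0,0,0,2.3,0.9]
    - [0,0,0,0,0,1.6,0.9]
    - [0,0,0,0,0,0.8,0.9]

```text
clock: 2.8
ee_pos: [0.5569, -0.0321, 0.0043]
orientation: [[1.0, -0.001, -0.003], [-0.001, -1.0, -0.0], [-0.003, 0.0, -1.0]]
contact_force: [0.0, -0.0, -0.1]
gripper_width: 0.0834
grasp_force: 0.0
```

Call:
send_rows:
  increments:
    - [0,0,0,0,0,0,-1]
    - [0,0,0,0,0,0,-1]
    - [0,0,0,0,0,0,-1]
    - [0,0,0,0,0,0,-1]
    - [0,0,0,0,0,0,-1]
  force: 30

```text
clock: 3.22
ee_pos: [0.5592, -0.0313, 0.0073]
orientation: [[1.0, -0.0, 0.002], [-0.0, -1.0, -0.0], [0.002, 0.0, -1.0]]
contact_force: [-0.8, 0.3, 3.7]
gripper_width: 0.0574
grasp_force: 30.0
```

Call:
send_rows:
  increments:
    - [0,0,0,0,0,-1,-1]
    - [0,0,0,0,0,-2.4,-1]
    - [0,0,0,0,0,-2.4,-1]
    - [0,0,0,0,0,-2.4,-1]
    - [0,0,0,0,0,-2.4,-1]

```text
clock: 3.63
ee_pos: [0.558, -0.0313, 0.1139]
orientation: [[1.0, -0.0, 0.0], [-0.0, -1.0, -0.0], [0.0, 0.0, -1.0]]
contact_force: [0.8, 0.7, -1.6]
gripper_width: 0.0574
grasp_force: 30.0
```

Call:
send_rows:
  increments:
    - [0,0,0,-1.0,2,0,-1]
    - [0,0,0,-1.8,2.5,0,-1]
    - [0,0,0,-1.8,2.5,0,-1]
    - [0,0,0,-1.8,2.5,0,-1]
    - [0,0,0,-1.8,2.5,0,-1]

```text
clock: 4.05
ee_pos: [0.4752, -0.1523, 0.113]
orientation: [[1.0, 0.0, 0.001], [0.0, -1.0, -0.0], [0.001, 0.0, -1.0]]
contact_force: [-0.0, -1.6, -1.8]
gripper_width: 0.0573
grasp_force: 30.0
```

Call:
send_rows:
  increments:
    - [0,0,0,-1.8,2.5,0,-1]
    - [0,0,0,-1.5,2.2,0,-1]
    - [0,0,0,-1.3,2,0,-1]
    - [0,0,0,0,0,0,-1]
    - [0,0,0,0,0,0,-1]

```text
clock: 4.47
ee_pos: [0.4295, -0.2195, 0.1128]
orientation: [[1.0, -0.003, 0.0], [-0.003, -1.0, -0.001], [0.0, 0.001, -1.0]]
contact_force: [0.9, 1.0, -1.3]
gripper_width: 0.0573
grasp_force: 30.0
```

Run:
```python
from h import *
print(manip.get_obs()['ee_pos'])
a=grab('side','s2.png'); b=grab('top','t2.png')
cv2.imwrite('pics/c2.png',cv2.resize(np.hstack([a[60:190,200:330],b[130:260,310:440]])[:,:,::-1],None,fx=3,fy=3,interpolation=cv2.INTER_CUBIC))
for z in (.062,.1): print(proj('side',(.431,-.2187,z)),proj('top',(.431,-.2187,z)))
```

```text
[ 0.4295234  -0.21947066  0.11284502]
[272.17439735 120.61878486] [377.70141585 214.01276288]
[272.32640335 108.73279602] [383.70738159 213.63356421]
```

View pics/c2.png

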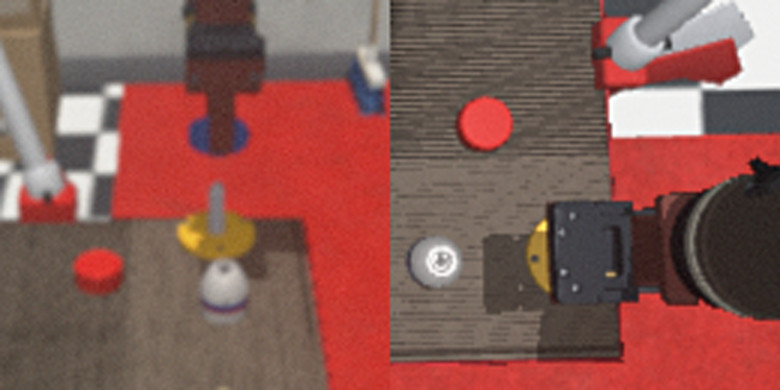

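Call:
send_rows:
  increments:
    - [0,0,0,0.15,-0.05,1.5,-1]
    - [0,0,0,0,0,2,-1]
    - [0,0,0,0,0,2,-1]
    - [0,0,0,0,0,2,-1]
    - [0,0,0,0,0,1.5,-1]

```text
clock: 4.98
ee_pos: [0.4323, -0.2161, 0.0209]
orientation: [[1.0, 0.002, -0.0], [0.002, -1.0, 0.001], [-0.0, -0.001, -1.0]]
contact_force: [0.4, -0.3, -1.7]
gripper_width: 0.0572
grasp_force: 30.0
```

Call:
send_rows:
  increments:
    - [0,0,0,0,0,0.2,-1]
    - [0,0,0,0,0,0.1,-1]
    - [0,0,0,0,0,0.1,-1]
    - [0,0,0,0,0,0.1,-1]
    - [0,0,0,0,0,0,-1]

```text
clock: 5.4
ee_pos: [0.4324, -0.2179, 0.0178]
orientation: [[1.0, 0.0, 0.001], [0.0, -1.0, -0.001], [0.001, 0.001, -1.0]]
contact_force: [-0.4, -1.0, -2.1]
gripper_width: 0.0575
grasp_force: 30.0
```

Call:
send_rows:
  increments:
    - [0,0,0,0,0,0.1,-1]
    - [0,0,0,0,0,0.1,-1]
    - [0,0,0,0,0,0,0.6]
    - [0,0,0,0,0,0,0.6]
    - [0,0,0,0,0,0,0.6]

```text
clock: 5.82
ee_pos: [0.4321, -0.218, 0.0155]
orientation: [[1.0, -0.0, 0.001], [-0.0, -1.0, -0.001], [0.001, 0.001, -1.0]]
contact_force: [-0.5, 1.7, -0.0]
gripper_width: 0.0696
grasp_force: 0.0
```

Call:
send_rows:
  increments:
    - [0,0,0,0,0,-1.5,0.6]
    - [0,0,0,0,0,-2.5,0.6]
    - [0,0,0,0,0,-2.5,0.6]
    - [0,0,0,0,0,-2.5,0.6]
    - [0,0,0,0,0,-1.5,0.6]

```text
clock: 6.23
ee_pos: [0.4325, -0.2181, 0.1225]
orientation: [[1.0, -0.0, 0.002], [-0.0, -1.0, -0.001], [0.002, 0.001, -1.0]]
contact_force: [0.6, 0.0, 0.3]
gripper_width: 0.0707
grasp_force: 0.0
```

Call:
send_rows:
  increments:
    - [0,0,0,0.8,-2.5,0,0.5]
    - [0,0,0,1.1,-3.3,0,0.5]
    - [0,0,0,1.1,-3.3,0,0.5]
    - [0,0,0,1.1,-3.3,0,0.5]
    - [0,0,0,1.1,-3.3,0,0.5]

```text
clock: 6.65
ee_pos: [0.4841, -0.0595, 0.1203]
orientation: [[1.0, -0.001, 0.001], [-0.001, -1.0, -0.0], [0.001, 0.0, -1.0]]
contact_force: [0.3, -0.1, -0.0]
gripper_width: 0.066
grasp_force: 0.0
```

Call:
send_rows:
  increments:
    - [0,0,0,1.2,-3.6,0,0.5]
    - [0,0,0,1.2,-3.6,0,0.5]
    - [0,0,0,1.2,-3.6,0,0.5]
    - [0,0,0,1.2,-3.6,0,0.5]
    - [0,0,0,1.2,-3.6,0,0.5]

```text
clock: 7.07
ee_pos: [0.5441, 0.1209, 0.1201]
orientation: [[1.0, -0.001, 0.0], [-0.001, -1.0, -0.0], [0.0, 0.0, -1.0]]
contact_force: [0.4, -0.3, -0.1]
gripper_width: 0.0662
grasp_force: 0.0
```

Run:
```python
from h import *
print(manip.get_obs()['ee_pos'])
a=grab('side','s3.png'); b=grab('top','t3.png')
cv2.imwrite('pics/c3.png',cv2.resize(np.hstack([a[100:290,180:310],b[130:320,200:400]])[:,:,::-1],None,fx=2.4,fy=2.4,interpolation=cv2.INTER_CUBIC))
for n,im,bx in(('side',a,(250,110,295,150)),('top',b,(345,190,392,235))):
  x,y,ax=blob(n,im,(105,120,50),(125,255,255),bx);print(ray(n,x,y,.024),ax)
```

```text
[0.5441492  0.12091125 0.12012221]
[ 0.43467321 -0.20953744  0.024     ] (10.314356803894043, 16.269330978393555)
[ 0.43332056 -0.2185939   0.024     ] (21.509010314941406, 22.26610565185547)
```

View pics/c3.png

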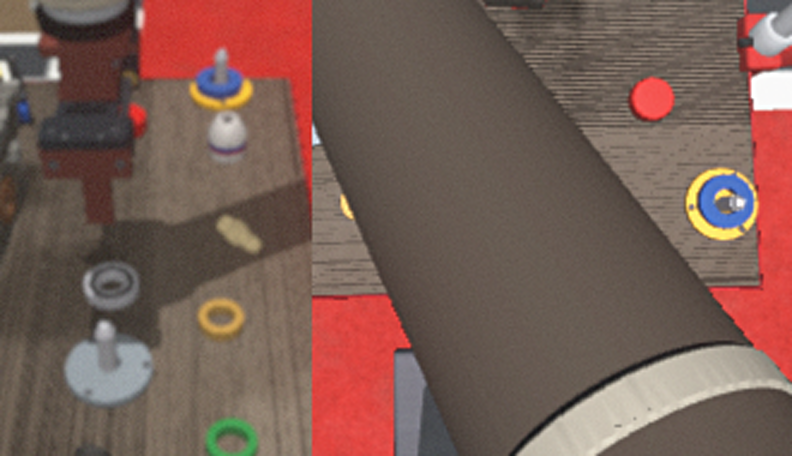

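The blue ring sits on the yellow base at (720,200) in the right crop. The gripper is above the bearing, which is at (110,285) on the left. Descending.

Call:
send_rows:
  increments:
    - [0,0,0,0,0.25,2.5,0.5]
    - [0,0,0,0,0,3,0.5]
    - [0,0,0,0,0,3,0.5]
    - [0,0,0,0,0,2,0.5]
    - [0,0,0,0,0,0.9,0.5]

```text
clock: 7.58
ee_pos: [0.5419, 0.1154, 0.0032]
orientation: [[1.0, -0.001, -0.004], [-0.001, -1.0, -0.001], [-0.004, 0.001, -1.0]]
contact_force: [0.3, 0.3, 0.3]
gripper_width: 0.066
grasp_force: 0.0
```

Call:
send_rows:
  increments:
    - [0,0,0,0,0,0,0.5]
    - [0,0,0,0,0,0,-1]
    - [0,0,0,0,0,0,-1]
    - [0,0,0,0,0,0,-1]
    - [0,0,0,0,0,0,-1]
  force: 30

```text
clock: 8.0
ee_pos: [0.5449, 0.1169, 0.0075]
orientation: [[1.0, -0.0, 0.003], [-0.0, -1.0, 0.001], [0.003, -0.001, -1.0]]
contact_force: [-0.5, -0.4, 4.0]
gripper_width: 0.0503
grasp_force: 30.0
```

Call:
send_rows:
  increments:
    - [0,0,0,0,0,0,0.5]
    - [0,0,0,0,0,0,0.5]
    - [0,0,0,0,0.0,0.2,0.5]
    - [0,0,0,0,0,0.2,0.5]
    - [0,0,0,0,0,0,0.5]

```text
clock: 8.42
ee_pos: [0.5435, 0.1165, 0.0015]
orientation: [[1.0, -0.0, -0.001], [-0.0, -1.0, -0.0], [-0.001, 0.0, -1.0]]
contact_force: [-0.3, -0.1, -0.0]
gripper_width: 0.0659
grasp_force: 0.0
```

Call:
send_rows:
  increments:
    - [0,0,0,0,0,0,-1]
    - [0,0,0,0,0,0,-1]
    - [0,0,0,0,0,0,-1]
    - [0,0,0,0,0,0,-1]
    - [0,0,0,0,0,0,-1]
  force: 30

```text
clock: 8.83
ee_pos: [0.5437, 0.1167, 0.0019]
orientation: [[1.0, -0.0, -0.0], [-0.0, -1.0, -0.0], [-0.0, 0.0, -1.0]]
contact_force: [0.1, 0.1, -0.9]
gripper_width: 0.0512
grasp_force: 30.0
```

Call:
send_rows:
  increments:
    - [0,0,0,0,0,-1,-1]
    - [0,0,0,0,0,-2.5,-1]
    - [0,0,0,0,0,-2.5,-1]
    - [0,0,0,0,0,-2.5,-1]
    - [0,0,0,0,0,-2.5,-1]

```text
clock: 9.25
ee_pos: [0.5435, 0.1167, 0.1138]
orientation: [[1.0, -0.0, -0.0], [-0.0, -1.0, 0.0], [-0.0, -0.0, -1.0]]
contact_force: [-0.0, 0.5, -1.1]
gripper_width: 0.0513
grasp_force: 30.0
```

Call:
send_rows:
  increments:
    - [0,0,0,-0.8,2.4,0,-1]
    - [0,0,0,-1.1,3.3,0,-1]
    - [0,0,0,-1.1,3.3,0,-1]
    - [0,0,0,-1.1,3.3,0,-1]
    - [0,0,0,-1.1,3.3,0,-1]

```text
clock: 9.67
ee_pos: [0.491, -0.0406, 0.1129]
orientation: [[1.0, 0.0, 0.001], [0.0, -1.0, -0.0], [0.001, 0.0, -1.0]]
contact_force: [0.2, 0.4, -1.6]
gripper_width: 0.051
grasp_force: 30.0
```

Call:
send_rows:
  increments:
    - [0,0,0,-1.2,3.6,0,-1]
    - [0,0,0,-1.2,3.6,0,-1]
    - [0,0,0,-1.2,3.6,0,-1]
    - [0,0,0,-1.2,3.6,0,-1]
    - [0,0,0,-1.2,3.5,0,-1]

```text
clock: 10.08
ee_pos: [0.4309, -0.22, 0.1129]
orientation: [[1.0, -0.0, 0.001], [-0.0, -1.0, -0.0], [0.001, 0.0, -1.0]]
contact_force: [1.5, -0.2, -2.4]
gripper_width: 0.0514
grasp_force: 30.0
```

Call:
send_rows:
  increments:
    - [0,0,0,0,0,0,-1]
    - [0,0,0,0,0,0,-1]
    - [0,0,0,0,0,0,-1]
    - [0,0,0,0,0,0,-1]
    - [0,0,0,0,0,0,-1]

```text
clock: 10.5
ee_pos: [0.4324, -0.2169, 0.1122]
orientation: [[1.0, 0.002, 0.0], [0.002, -1.0, 0.0], [0.0, -0.0, -1.0]]
contact_force: [0.1, 0.5, -1.8]
gripper_width: 0.0514
grasp_force: 30.0
```

Run:
```python
from h import *
print(manip.get_obs()['ee_pos'])
a=grab('side','s4.png')
cv2.imwrite('pics/c4.png',cv2.resize(a[80:170,210:330][:,:,::-1],None,fx=4,fy=4,interpolation=cv2.INTER_CUBIC))
```

```text
[ 0.43236679 -0.21688706  0.11223622]
```

View pics/c4.png

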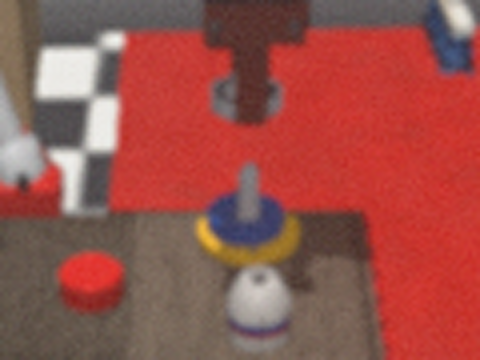

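The held bearing at x≈248 is in line with the post tip (248,165) in the crop. Lowering.

Call:
send_rows:
  increments:
    - [0,0,0,0,0.1,1.5,-1]
    - [0,0,0,0,0,2,-1]
    - [0,0,0,0,0,2,-1]
    - [0,0,0,0,0,2,-1]
    - [0,0,0,0,0,0.8,-1]

```text
clock: 10.97
ee_pos: [0.4309, -0.2178, 0.027]
orientation: [[1.0, 0.002, -0.003], [0.002, -1.0, 0.001], [-0.003, -0.001, -1.0]]
contact_force: [-0.5, 0.5, -1.4]
gripper_width: 0.0512
grasp_force: 30.0
```

Call:
send_rows:
  increments:
    - [0,0,0,0,0,0.1,-1]
    - [0,0,0,0,0,0.1,-1]
    - [0,0,0,0,0,0.05,-1]
    - [0,0,0,0,0,0,-1]
    - [0,0,0,0,0,0,-1]

```text
clock: 11.38
ee_pos: [0.4323, -0.2196, 0.0274]
orientation: [[1.0, -0.0, 0.001], [-0.0, -1.0, -0.001], [0.001, 0.001, -1.0]]
contact_force: [-0.4, -0.1, -1.0]
gripper_width: 0.0513
grasp_force: 30.0
```

Call:
send_rows:
  increments:
    - [0,0,0,0,0,0.1,-1]
    - [0,0,0,0,0,0,-1]
    - [0,0,0,0,0,0,0.5]
    - [0,0,0,0,0,0,0.5]
    - [0,0,0,0,0,0,0.5]

```text
clock: 11.8
ee_pos: [0.4319, -0.2194, 0.0257]
orientation: [[1.0, -0.0, 0.0], [-0.0, -1.0, -0.0], [0.0, 0.0, -1.0]]
contact_force: [0.3, 0.3, 0.1]
gripper_width: 0.065
grasp_force: 0.0
```

Call:
send_rows:
  increments:
    - [0,0,0,0,0,-1.5,0.5]
    - [0,0,0,0,0,-2,0.5]
    - [0,0,0,0,0,-2.5,0.5]
    - [0,0,0,0,0,-2.5,0.5]
    - [0,0,0,0,0,-1,0.5]

```text
clock: 12.22
ee_pos: [0.4331, -0.2198, 0.1234]
orientation: [[1.0, -0.0, 0.004], [-0.0, -1.0, -0.002], [0.004, 0.002, -1.0]]
contact_force: [0.3, -0.4, -0.2]
gripper_width: 0.0659
grasp_force: 0.0
```

Call:
send_rows:
  increments:
    - [0,0,0,0,-2.4,0,0.3]
    - [0,0,0,0,-3.2,0,0.3]
    - [0,0,0,0,-3.4,0,0.3]
    - [0,0,0,0,-3.4,0,0.3]
    - [0,0,0,0,-3.4,0,0.3]

```text
clock: 12.63
ee_pos: [0.4314, -0.06, 0.1203]
orientation: [[1.0, -0.001, 0.0], [-0.001, -1.0, -0.0], [0.0, 0.0, -1.0]]
contact_force: [-0.5, -0.4, 0.2]
gripper_width: 0.0574
grasp_force: 0.0
```

Call:
send_rows:
  increments:
    - [0,0,0,0,-3.4,0,0.3]
    - [0,0,0,0.3,-3.4,0,0.3]
    - [0,0,0,0.3,-3.4,0,0.3]
    - [0,0,0,0.3,-3.4,0,0.3]
    - [0,0,0,0,-3.2,0,0.3]

```text
clock: 13.05
ee_pos: [0.4409, 0.1087, 0.1203]
orientation: [[1.0, -0.0, 0.0], [-0.0, -1.0, 0.0], [0.0, -0.0, -1.0]]
contact_force: [0.7, 1.1, -0.7]
gripper_width: 0.0575
grasp_force: 0.0
```

Call:
send_rows:
  increments:
    - [0,0,0,0,-3,0,0.3]
    - [0,0,0,0,-2.8,0,0.3]
    - [0,0,0,0,0,0,0.3]
    - [0,0,0,0,0,0,0.3]
    - [0,0,0,0,0,0,0.3]

```text
clock: 13.47
ee_pos: [0.4405, 0.164, 0.12]
orientation: [[1.0, -0.0, -0.001], [-0.0, -1.0, -0.001], [-0.001, 0.001, -1.0]]
contact_force: [-0.8, 0.3, 1.4]
gripper_width: 0.057
grasp_force: 0.0
```

Run:
```python
from h import *
print(manip.get_obs()['ee_pos'])
a=grab('side','s5.png'); b=grab('top','t5.png')
cv2.imwrite('pics/c5.png',cv2.resize(np.hstack([a[100:300,180:310],b[120:320,200:400]])[:,:,::-1],None,fx=2.4,fy=2.4,interpolation=cv2.INTER_CUBIC))
```

```text
[0.44050316 0.16402846 0.11998645]
```

View pics/c5.png

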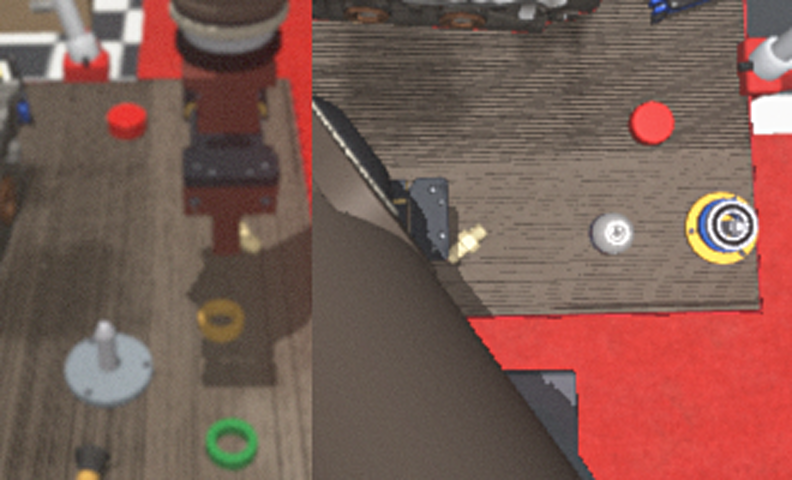

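The bearing is seated on the blue ring at (730,225), and the gripper is over the brass spacer at (220,320).

Call:
send_rows:
  increments:
    - [0,0,0,0,0,2.5,0.3]
    - [0,0,0,0,0,3,0.3]
    - [0,0,0,0,0,3,0.3]
    - [0,0,0,0,0,2,0.3]
    - [0,0,0,0,0,0.9,0.3]

```text
clock: 13.98
ee_pos: [0.4395, 0.1627, 0.0041]
orientation: [[1.0, -0.002, -0.003], [-0.002, -1.0, -0.002], [-0.003, 0.002, -1.0]]
contact_force: [-0.1, 0.3, 0.2]
gripper_width: 0.0565
grasp_force: 0.0
```

Call:
send_rows:
  increments:
    - [0,0,0,0,0,0.1,0.3]
    - [0,0,0,0,0,0.1,0.3]
    - [0,0,0,0,0,0,0.3]
    - [0,0,0,0,0,0,0.3]
    - [0,0,0,0,0,0,0.3]

```text
clock: 14.4
ee_pos: [0.4416, 0.1649, 0.0056]
orientation: [[1.0, -0.0, 0.002], [-0.0, -1.0, 0.001], [0.002, -0.001, -1.0]]
contact_force: [-0.0, 0.5, -0.4]
gripper_width: 0.0572
grasp_force: 0.0
```

Call:
send_rows:
  increments:
    - [0,0,0,0,0,0,-1]
    - [0,0,0,0,0,0,-1]
    - [0,0,0,0,0,0,-1]
    - [0,0,0,0,0,0,-1]
    - [0,0,0,0,0,0,-1]
  force: 30

```text
clock: 14.82
ee_pos: [0.4411, 0.1649, 0.0049]
orientation: [[1.0, -0.0, 0.001], [-0.0, -1.0, 0.0], [0.001, -0.0, -1.0]]
contact_force: [-0.8, 0.2, 5.4]
gripper_width: 0.0412
grasp_force: 30.0
```

Call:
send_rows:
  increments:
    - [0,0,0,0,0,-1,-1]
    - [0,0,0,0,0,-2.5,-1]
    - [0,0,0,0,0,-2.5,-1]
    - [0,0,0,0,0,-2.5,-1]
    - [0,0,0,0,0,-2.5,-1]

```text
clock: 15.23
ee_pos: [0.4402, 0.1646, 0.1159]
orientation: [[1.0, 0.0, -0.001], [0.0, -1.0, -0.0], [-0.001, 0.0, -1.0]]
contact_force: [0.6, -0.1, -1.4]
gripper_width: 0.0411
grasp_force: 30.0
```

Call:
send_rows:
  increments:
    - [0,0,0,0,2.4,0,-1]
    - [0,0,0,-0.3,3.2,0,-1]
    - [0,0,0,-0.3,3.4,0,-1]
    - [0,0,0,-0.3,3.4,0,-1]
    - [0,0,0,0,3.4,0,-1]

```text
clock: 15.65
ee_pos: [0.4306, 0.0053, 0.115]
orientation: [[1.0, 0.001, -0.0], [0.001, -1.0, -0.0], [-0.0, 0.0, -1.0]]
contact_force: [1.3, -0.5, -1.9]
gripper_width: 0.0416
grasp_force: 30.0
```

Call:
send_rows:
  increments:
    - [0,0,0,0,3.4,0,-1]
    - [0,0,0,0,3.4,0,-1]
    - [0,0,0,0,3.4,0,-1]
    - [0,0,0,0,3.4,0,-1]
    - [0,0,0,0,3.2,0,-1]

```text
clock: 16.07
ee_pos: [0.4311, -0.1631, 0.1151]
orientation: [[1.0, -0.0, 0.0], [-0.0, -1.0, -0.0], [0.0, 0.0, -1.0]]
contact_force: [0.5, -0.0, -1.2]
gripper_width: 0.0409
grasp_force: 30.0
```

Call:
send_rows:
  increments:
    - [0,0,0,0,3,0,-1]
    - [0,0,0,0,2.7,0,-1]
    - [0,0,0,0,0,0,-1]
    - [0,0,0,0,0,0,-1]
    - [0,0,0,0,0,0,-1]

```text
clock: 16.48
ee_pos: [0.4315, -0.2175, 0.1146]
orientation: [[1.0, -0.0, -0.0], [-0.0, -1.0, 0.001], [-0.0, -0.001, -1.0]]
contact_force: [0.2, 0.3, -0.9]
gripper_width: 0.0411
grasp_force: 30.0
```

Run:
```python
from h import *
print(manip.get_obs()['ee_pos'])
a=grab('side','s6.png')
cv2.imwrite('pics/c6.png',cv2.resize(a[80:170,210:330][:,:,::-1],None,fx=4,fy=4,interpolation=cv2.INTER_CUBIC))
```

```text
[ 0.4314889  -0.21750365  0.11462045]
```

View pics/c6.png

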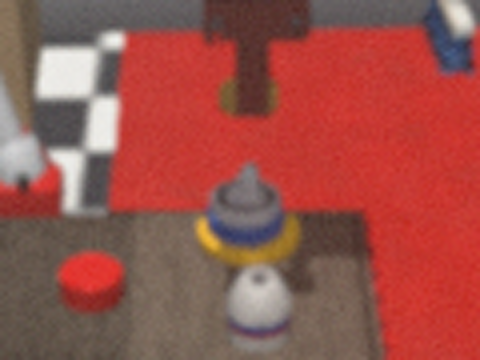

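The brass spacer (248,95) is centred over the post (250,165), and the blue ring and bearing are stacked below. Lowering.

Call:
send_rows:
  increments:
    - [0,0,0,0,0.1,1.3,-1]
    - [0,0,0,0,0,1.7,-1]
    - [0,0,0,0,0,1.7,-1]
    - [0,0,0,0,0,1.5,-1]
    - [0,0,0,0,0,0.8,-1]

```text
clock: 16.95
ee_pos: [0.4312, -0.2174, 0.0433]
orientation: [[1.0, 0.002, -0.002], [0.002, -1.0, 0.001], [-0.002, -0.001, -1.0]]
contact_force: [0.1, 0.8, -0.3]
gripper_width: 0.0412
grasp_force: 30.0
```

Call:
send_rows:
  increments:
    - [0,0,0,0,0,0.05,-1]
    - [0,0,0,0,0,0.05,-1]
    - [0,0,0,0,0,0.05,-1]
    - [0,0,0,0,0,0,-1]
    - [0,0,0,0,0,0,-1]

```text
clock: 17.37
ee_pos: [0.4322, -0.2194, 0.0438]
orientation: [[1.0, -0.0, 0.001], [-0.0, -1.0, -0.001], [0.001, 0.001, -1.0]]
contact_force: [-0.1, -0.2, -0.8]
gripper_width: 0.0413
grasp_force: 30.0
```

Call:
send_rows:
  increments:
    - [0,0,0,0,0,0.12,-1]
    - [0,0,0,0,0,0.1,-1]
    - [0,0,0,0,0,0,0.3]
    - [0,0,0,0,0,0,0.3]
    - [0,0,0,0,0,0,0.3]

```text
clock: 17.78
ee_pos: [0.4318, -0.2193, 0.0409]
orientation: [[1.0, -0.0, 0.0], [-0.0, -1.0, -0.0], [0.0, 0.0, -1.0]]
contact_force: [0.0, -0.1, -0.3]
gripper_width: 0.0555
grasp_force: 0.0
```

Call:
send_rows:
  increments:
    - [0,0,0,0,0,-1,0.3]
    - [0,0,0,0,0,-2,0.3]
    - [0,0,0,0,0,-2,0.3]
    - [0,0,0,0,0,-2,0.3]
    - [0,0,0,0,0,-1,0.3]

```text
clock: 18.2
ee_pos: [0.4328, -0.2196, 0.1236]
orientation: [[1.0, -0.0, 0.003], [-0.0, -1.0, -0.001], [0.003, 0.001, -1.0]]
contact_force: [0.1, -0.4, -0.6]
gripper_width: 0.0572
grasp_force: 0.0
```

Call:
send_rows:
  increments:
    - [0,0,0,2,-1.4,0,0.5]
    - [0,0,0,3,-2,0,0.5]
    - [0,0,0,3,-2,0,0.5]
    - [0,0,0,3.1,-2,0,0.5]
    - [0,0,0,0,0,0,0.5]

```text
clock: 18.62
ee_pos: [0.5484, -0.1394, 0.1215]
orientation: [[1.0, 0.007, 0.005], [0.007, -1.0, 0.003], [0.005, -0.003, -1.0]]
contact_force: [-0.3, 1.3, 0.1]
gripper_width: 0.0659
grasp_force: 0.0
```

Call:
send_rows:
  increments:
    - [0,0,0,0,0,0,0.5]
    - [0,0,0,0,0,0,0.5]
    - [0,0,0,0,0,0,0.5]
    - [0,0,0,0,0,0,0.5]
    - [0,0,0,0,0,0,0.5]

```text
clock: 19.03
ee_pos: [0.542, -0.1464, 0.121]
orientation: [[1.0, -0.002, -0.0], [-0.002, -1.0, -0.0], [-0.0, 0.0, -1.0]]
contact_force: [-0.1, -0.1, -0.5]
gripper_width: 0.0657
grasp_force: 0.0
```

Run:
```python
from h import *
print(manip.get_obs()['ee_pos'])
a=grab('side','s7.png');b=grab('top','t7.png')
cv2.imwrite('pics/c7.png',cv2.resize(np.hstack([a[80:200,200:320],b[130:250,300:420]])[:,:,::-1],None,fx=3.2,fy=3.2,interpolation=cv2.INTER_CUBIC))
```

```text
[ 0.54201735 -0.1463856   0.12100448]
```

View pics/c7.png

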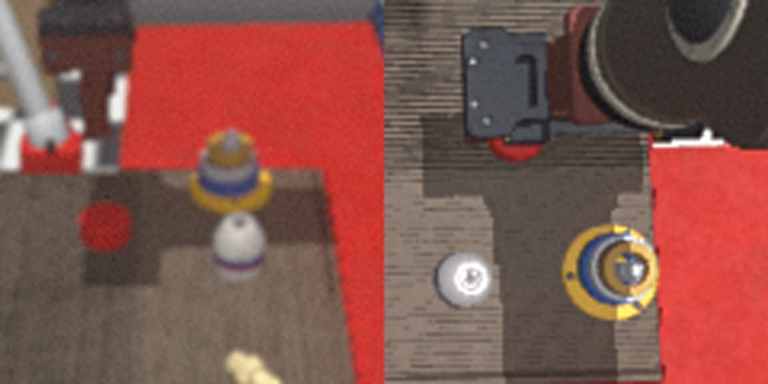

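The stack of blue ring, bearing and brass spacer is seated at (230,165), and the cap (105,227) is under the gripper.

Call:
send_rows:
  increments:
    - [0,0,0,0.05,0,2.5,0.5]
    - [0,0,0,0,0,3,0.5]
    - [0,0,0,0,0,3,0.5]
    - [0,0,0,0,0,2,0.5]
    - [0,0,0,0,0,1,0.5]

```text
clock: 19.55
ee_pos: [0.5414, -0.1453, 0.0032]
orientation: [[1.0, -0.001, -0.004], [-0.001, -1.0, 0.001], [-0.004, -0.001, -1.0]]
contact_force: [-0.3, 0.6, -0.8]
gripper_width: 0.0663
grasp_force: 0.0
```

Call:
send_rows:
  increments:
    - [0,0,0,0,0,0,0.5]
    - [0,0,0,0,0,0,0.5]
    - [0,0,0,0,0,0,0.5]
    - [0,0,0,0,0,0,-1]
    - [0,0,0,0,0,0,-1]
  force: 30

```text
clock: 19.97
ee_pos: [0.5441, -0.1456, 0.0072]
orientation: [[1.0, -0.0, 0.002], [-0.0, -1.0, -0.001], [0.002, 0.001, -1.0]]
contact_force: [-0.1, -0.2, 0.5]
gripper_width: 0.056
grasp_force: 0.0
```

Call:
send_rows:
  increments:
    - [0,0,0,0,0,0,-1]
    - [0,0,0,0,0,0,-1]
    - [0,0,0,0,0,0,-1]
    - [0,0,0,0,0,0,-1]
    - [0,0,0,0,0,0,-1]

```text
clock: 20.38
ee_pos: [0.5438, -0.1455, 0.0067]
orientation: [[1.0, -0.0, 0.001], [-0.0, -1.0, -0.0], [0.001, 0.0, -1.0]]
contact_force: [-1.8, -0.4, 7.3]
gripper_width: 0.0451
grasp_force: 30.0
```

Call:
send_rows:
  increments:
    - [0,0,0,0,0,-1,-1]
    - [0,0,0,0,0,-2.5,-1]
    - [0,0,0,0,0,-2.5,-1]
    - [0,0,0,0,0,-2.5,-1]
    - [0,0,0,0,0,-2.5,-1]

```text
clock: 20.8
ee_pos: [0.5429, -0.1451, 0.1174]
orientation: [[1.0, 0.0, -0.0], [0.0, -1.0, 0.0], [-0.0, -0.0, -1.0]]
contact_force: [-0.1, -1.1, -1.1]
gripper_width: 0.0453
grasp_force: 30.0
```

Call:
send_rows:
  increments:
    - [0,0,0,-1.6,1,0,-1]
    - [0,0,0,-2.5,1.6,0,-1]
    - [0,0,0,-2.5,1.6,0,-1]
    - [0,0,0,-2.5,1.6,0,-1]
    - [0,0,0,-2,1.5,0,-1]

```text
clock: 21.22
ee_pos: [0.4302, -0.2189, 0.1163]
orientation: [[1.0, -0.0, -0.001], [-0.0, -1.0, -0.0], [-0.001, 0.0, -1.0]]
contact_force: [-0.0, -0.8, -0.3]
gripper_width: 0.0455
grasp_force: 30.0
```

Call:
send_rows:
  increments:
    - [0,0,0,0,0,0,-1]
    - [0,0,0,0,0,0,-1]
    - [0,0,0,0,0,0,-1]
    - [0,0,0,0,0,0,-1]
    - [0,0,0,0,0,0,-1]

```text
clock: 21.63
ee_pos: [0.4332, -0.2174, 0.1159]
orientation: [[1.0, 0.002, 0.0], [0.002, -1.0, 0.0], [0.0, -0.0, -1.0]]
contact_force: [-0.6, -1.0, -0.3]
gripper_width: 0.0454
grasp_force: 30.0
```

Run:
```python
from h import *
print(manip.get_obs()['ee_pos'])
a=grab('side','s8.png')
cv2.imwrite('pics/c8.png',cv2.resize(a[80:170,210:330][:,:,::-1],None,fx=4,fy=4,interpolation=cv2.INTER_CUBIC))
```

```text
[ 0.43319777 -0.21739044  0.1158983 ]
```

View pics/c8.png

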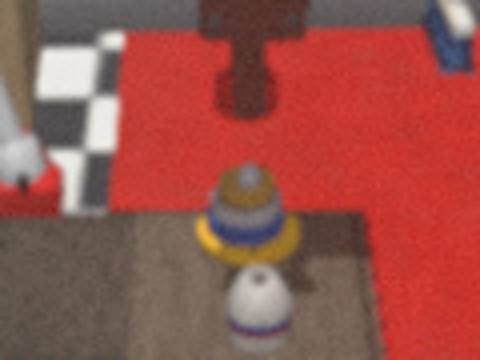

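The cap is held at (246,92) and the post tip is at (249,175), so I nudge it 1 mm in −x while lowering.

Call:
send_rows:
  increments:
    - [0,0,0,-0.1,0.1,1,-1]
    - [0,0,0,0,0,1.5,-1]
    - [0,0,0,0,0,1.3,-1]
    - [0,0,0,0,0,1.1,-1]
    - [0,0,0,0,0,0.7,-1]

```text
clock: 22.1
ee_pos: [0.4306, -0.2187, 0.058]
orientation: [[1.0, 0.0, -0.002], [0.0, -1.0, 0.001], [-0.002, -0.001, -1.0]]
contact_force: [-0.6, -0.3, -0.1]
gripper_width: 0.0457
grasp_force: 30.0
```

Call:
send_rows:
  increments:
    - [0,0,0,0,0,0.05,-1]
    - [0,0,0,0,0,0.05,-1]
    - [0,0,0,0,0,0,-1]
    - [0,0,0,0,0,0,-1]
    - [0,0,0,0,0,0,-1]

```text
clock: 22.52
ee_pos: [0.4317, -0.2195, 0.0594]
orientation: [[1.0, -0.0, 0.001], [-0.0, -1.0, -0.001], [0.001, 0.001, -1.0]]
contact_force: [0.2, 0.3, -0.5]
gripper_width: 0.045
grasp_force: 30.0
```

Call:
send_rows:
  increments:
    - [0,0,0,0,0,0.1,-1]
    - [0,0,0,0,0,0.1,-1]
    - [0,0,0,0,0,0.0,-1]
    - [0,0,0,0,0,0,0.4]
    - [0,0,0,0,0,0,0.4]

```text
clock: 22.93
ee_pos: [0.4313, -0.2193, 0.0569]
orientation: [[1.0, -0.0, 0.0], [-0.0, -1.0, -0.0], [0.0, 0.0, -1.0]]
contact_force: [-0.3, -0.5, -0.1]
gripper_width: 0.0553
grasp_force: 0.0
```

Call:
send_rows:
  increments:
    - [0,0,0,0,0,0,0.4]
    - [0,0,0,0,0,-1,0.4]
    - [0,0,0,0,0,-2,0.4]
    - [0,0,0,0,0,-2,0.4]
    - [0,0,0,0,0,-2,0.4]

```text
clock: 23.35
ee_pos: [0.4311, -0.2191, 0.1282]
orientation: [[1.0, -0.0, -0.0], [-0.0, -1.0, 0.0], [-0.0, -0.0, -1.0]]
contact_force: [0.5, -0.8, -0.2]
gripper_width: 0.0615
grasp_force: 0.0
```

Call:
send_rows:
  increments:
    - [0,0,0,0,0,-3,0.4]
    - [0,0,0,2,-2,0,0.4]
    - [0,0,0,3,-3,0,0.4]
    - [0,0,0,3,-3,0,0.4]
    - [0,0,0,3,-3,0,0.4]

```text
clock: 23.77
ee_pos: [0.5408, -0.1101, 0.1583]
orientation: [[1.0, -0.002, 0.002], [-0.002, -1.0, -0.001], [0.002, 0.001, -1.0]]
contact_force: [-0.2, -0.9, -0.1]
gripper_width: 0.0615
grasp_force: 0.0
```

Call:
send_rows:
  increments:
    - [0,0,0,0,-3,0,0.4]
    - [0,0,0,0,-3,0,0.4]
    - [0,0,0,0,-2,0,0.4]
    - [0,0,0,0,0,0,0.4]
    - [0,0,0,0,0,0,0.4]

```text
clock: 24.18
ee_pos: [0.5398, -0.0297, 0.1575]
orientation: [[1.0, 0.003, 0.001], [0.003, -1.0, 0.0], [0.001, -0.0, -1.0]]
contact_force: [0.5, -0.1, 0.1]
gripper_width: 0.0613
grasp_force: 0.0
```

Run:
```python
from h import *
print(manip.get_obs()['ee_pos'])
a=grab('side','s9.png');b=grab('top','t9.png')
cv2.imwrite('pics/c9.png',cv2.resize(np.hstack([a[80:200,200:320],b[130:250,300:420]])[:,:,::-1],None,fx=3.2,fy=3.2,interpolation=cv2.INTER_CUBIC))
x,y,ax=blob('top',b,(0,150,60),(8,255,255),(360,195,386,235));print(x,y,ax,ray('top',x,y,.072),proj('top',(.4315,-.2187,.072)))
```

```text
[ 0.53975743 -0.02972997  0.15753852]Traceback (most recent call last):
  File "<stdin>", line 5, in <module>
  File "h.py", line 18, in blob
    c=max(cs,key=cv2.contourArea); p=cv2.convexHull(c)
ValueError: max() iterable argument is empty
```

View pics/c9.png

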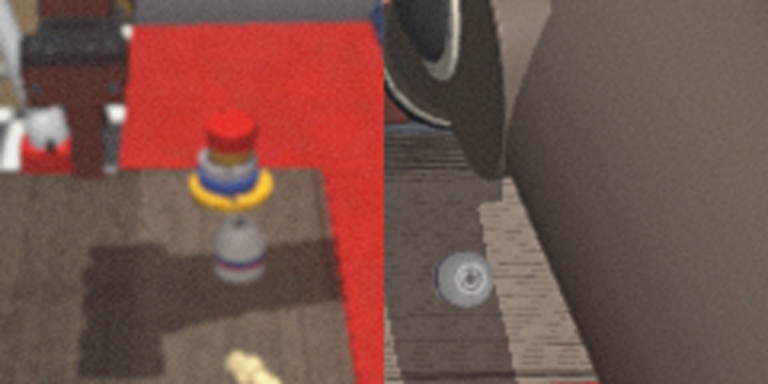

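The cap sits level on the brass spacer at (232,132), with the full stack below it. Released at TCP 56.9 mm, it matches the seated height, and the gripper is clear.

```bash
python3 -c "
from bench import manip
print(manip.close_job())"
```

```text
the job is handed in; nothing more can be done
None
```

The idler is built on the yellow-base axle in the order asked: blue ring, bearing, brass spacer, red cap. Everything is released and I left the other things alone; the job was handed in at about 24 s, and no verdict came back.

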